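# Twist the crucible home in the dip-solder pot

### The job

The clean crucible has only been set into the mouth of the cold dip-solder pot, where its spring shoes hold it snugly. Grip it by the collar and work it down with a twist, turning as you press rather than shoving it straight down, until its flange sits flush on the top plate and its pour lip points to the dross tray at the front of the pot; then let go. Leave the flux bottle, the solder reel and the skimmer where they are.

Things in the scene. Friction and masses are not known exactly. Their poses are not given: they have to be found in the camera images.
- pot: Bench dip-solder pot, cold, fixed: blue steel box with a flat steel top plate 95 mm above the table. Origin on the vertical axis of its round well, at table height; z up; its front (control panel, dross tray) faces its own -x. The box reaches 68 mm in front of the axis, 92 mm behind it, 65 mm to each side; nothing on it but the crucible stands above the plate
- well (a point): Centre of the well's 51 mm mouth, level with the top plate's upper face. Inside, four copper shoes on springs hug the crucible at any depth: pushing it straight down takes some 20 to 35 N; turned while pressed it goes down with about a third of that, for a turning moment up to 0.9 N m. It stays where it is left
- tray (a point): Middle of the open dross tray, a dark steel trough 34 x 90 mm hung on the front edge of the pot, 85 mm in front of the well's axis, level with the top plate: the lip must finally point this way
- crucible: Dark cast-iron cup, about 300 g, 48 mm across outside, wall 3.5 mm, 60 mm tall, upright in the well. Origin: centre of its underside, at the start 73 to 76 mm above the table; z up its axis, +x towards its lip. Flange 64 mm across, 4 mm thick, its underside 36 mm above the origin. Grip the 20 mm of wall between flange and rim. Home: flange on the plate, origin 59 mm above the table
- lip (a point): A point in the pour lip, 32 mm from the crucible's axis, 3 mm below the rim. The lip is a small open spout, 16 mm wide, in the top 10 mm of the rim, reaching 36 mm out. At the start it is 54 to 85 degrees off the front; the short way round is clockwise seen from above. Grip across the collar at right angles to it
- rim (a point): Centre of the crucible's open mouth, level with the rim, 60 mm above the crucible's origin
- flux: Amber flux bottle with white cap, loose, 42 mm across, 95 mm tall, standing beside the pot; origin at the centre of its foot. Bystander
- reel: Reel of solder wire, loose, black flanges 62 mm across, 50 mm tall, standing on its flange beside the pot; origin at the centre of its underside. Bystander
- skimmer: Dross skimmer, loose, 180 mm long, orange handle and small steel bowl, lying behind the pot; origin at the middle of its length, at table height. Bystander
There are look-alikes about, which are no part of the job. Leave any blue, pink or turquoise look-alike of the crucible alone.

How it is judged:
At the end, for the whole second after the job is handed in: Flange within about 2 mm of the pot's top plate (crucible origin less than 61 mm above the table), crucible on the well's axis within 4 mm and upright, lip within 20 degrees of the pot's front (dross tray), crucible at rest and released, bystanders within 20 mm of where they stood (z of crucible in the frame of pot below 0.061 m and horizontal distance between crucible and pot below 0.004 m and angle between crucible's own z axis and vertical below 0.06 rad and angle between the x axis of crucible and the x axis of pot, either way round below 0.35 rad and x of lip in the frame of pot below 0 m and linear speed of crucible below 0.01 m/s); the robot touches nothing.
It fails at once if the crucible is pushed most of the way down (flange less than 4 mm above the top plate) while its lip is still more than 45 degrees off the front: shoved straight instead of twisted (z of crucible in the frame of pot below 0.063 m and x of lip in the frame of pot above -0.0226 m).
It fails at once if the lip is brought to within 25 degrees of the front while the flange is still more than 12 mm above the top plate: turned unpressed, instead of twisted down (z of crucible in the frame of pot above 0.071 m and x of lip in the frame of pot below -0.029 m).
It fails at once if the flux bottle, the solder reel or the skimmer is shifted by more than 20 mm (distance of any of flux, reel, skimmer from where it was at the start of the episode above 0.02 m).
It also fails if it takes over 48 s, if anything falls off the work surface, if the arm or the gripper's body presses on something with over 40 N, if the wrist force passes 120 N, or if a joint passes its speed limit or range.

### The arm

A 7-joint arm with a two-finger parallel gripper is mounted at the origin on the work surface. World frame = base frame: x ahead of the robot, y to its left, z up, the work surface at z = 0. Lengths are in m, angles in rad, forces in N, time in s.
With the tool pointing down it reaches from about 0.425 to 0.875 m from the base axis. Payload 4.7 kg.
Tool frame: the origin (TCP) lies at the very end of the fingers, on their centre line; the grasp point (between the pads) lies hold_point_z behind it (hold_point_z is the distance from the TCP to the grasp point, in m); z points along the fingers, y is the line along which they close (so a half turn about z gives the same grasp; the last joint's range is limited). The gripper opens to 87 mm and grips with 3 to 60 N. Pads are 19 mm wide; open, the fingers measure 117 mm over their backs; the gripper's body (75 mm by 190 mm) begins 51 mm behind the grasp point.
Start: joints at [1.224, 0.321, -0.07, 1.45, 0.023, 1.371, -0.057], TCP at [0.229, -0.608, 0.223] pointing down, gripper open.
Joint ranges: [-2.86, 2.86], [-0.3, 2.09], [-1.38, 1.24], [0.06, 2.45], [-1.56, 4.7], [0.09, 2.05], [-2.69, 2.69]. Speed limits (rad/s): [2.57, 2.57, 3.14, 3.14, 3.14, 3.14, 3.14].

### API

Orientations are given as a rotation vector (axis times angle).
In Python, from cell import * gives the robot as it stands. The module is installed in compiled form; this text tells all that it offers.
- The arm moves only by the shell command python3 -m inch 'ROWS' [FORCE]. ROWS is JSON, a list of rows, each a list of 5 numbers: the finger opening in mm, from 0 to 87, then the shift along the world's x, y, z in mm, then the turn about the world's z in rad. In form: [[gripper, dx, dy, dz, roll], ...]. A call has 1 to 20 rows; each row is the pose to reach, as a shift and turn from the pose commanded when the call began; what a row does not reach only later rows make up. A row lasts 1/10 s, in which the tool goes at most 50 mm and 8.59 degrees, less where a joint would pass 70% of its speed; a pose out of reach is approached as far as the arm can. A call with a gripper value outside its range is refused whole. The fingers move at their own pace and stop on an object; FORCE is the grip in N (left out, the last holds). Time passes only in rows, so rows that repeat a pose let the fingers close. It gives the time, the measured TCP pose, the force, the opening and the grip force at its end, in the units of the state.
- sense(): the state, without advancing time (a new reading comes with each control period).
- get_image(name): name is "scene" or "side" or "wrist"; returns (picture, depth): 400x640x3 uint8, red, green, blue; 400x640 float32, m along the optical axis (not along the pixel's ray), 0 where there is no reading.
- get_calibration(name): a dict with "fx", "fy", "cx", "cy" (pixels), "R" (3x3) and "t" (3): a world point X has camera coordinates R X + t. Camera axes: x right, y down, z forward; pixel columns grow to the right and rows downward; lengths in m; the calibration is good to about 2 mm. A picture is of the moment at which its call begins: read the wrist's pose just before it. get_calibration takes no time and is no camera call; for the wrist camera it gives the pose at the moment of the call.
- job_done(): hands the job in; it is judged then, once.
Trained networks look in the newest picture that a camera, given by its name, has taken for a name from the list of things; names that differ only in an ending like _2 or _b are one class to them, and where a whole thing is asked for, a point or a joint stands for the part that bears it (a point fixed in the world has none). Each returns a list of dicts, best first, with "p" (0 to 1); they miss things now and then, are a little off and sometimes report something else, mostly with a low value. They report only what shows in the picture. A call takes as long as a camera call. They do not tell look-alikes from the thing itself.
- masks_of(camera, thing): "mask" (400x640 bool, what is visible of it) and "uv" ([column, row] in pixels, amid what is visible of it).
The state is a dict: "time": time; "joint_positions": joint angles; "joint_vel": joint speeds; "tau": joint torques, N m; "position": TCP position; "tcp_rot": TCP orientation; "wrist_force": force on the tool from outside, world axes, zero at the start; "torque": the same for the moment, N m; "finger_gap": finger opening in m; "grasp_force": force on a finger pad.
Only numpy, scipy, OpenCV 4.12 (cv2) and the standard library are available. Lean on these libraries where they do the work, as an engineer would, in place of code of your own. Each camera call takes 0.05 s, during which the arm holds its last target. There are 200 camera calls.

## Working session

There is one attempt and no reset: what is moved stays moved. The work goes in short steps, Python scripts to look and compute and a shell command to move; the robot and the scene stay as the last step left them, time stands still between calls to the robot, and variables do not carry over. Pictures are saved under pics/ and viewed, at most 10 in all, crops included, and the job is handed in when it is done.

```bash
mkdir -p pics; cat > h.py <<'E'
from cell import *
import numpy as np, cv2
def pts(cam,mask,d):
    c=get_calibration(cam); v,u=np.nonzero(mask&(d>0)); z=d[v,u]
    P=np.stack([(u-c['cx'])/c['fx']*z,(v-c['cy'])/c['fy']*z,z],1)
    return (P-c['t'])@np.array(c['R']),u,v
def save(n,im): cv2.imwrite('pics/'+n+'.png',im[...,::-1])
E
python3 - <<'E'
from h import *
s=sense();print(s)
A=[]
for c in('scene','side'):
    im,d=get_image(c);A.append(im);np.savez('pics/'+c,im=im,d=d)
    for th in('crucible','pot','flux','reel','skimmer','lip'):
        for m in masks_of(c,th)[:3]:
            P,_,_=pts(c,m['mask'],d)
            print(c,th,round(m['p'],2),np.round(m['uv']),len(P),np.round(np.median(P,0),3) if len(P) else '',np.round(np.percentile(P,[2,98],axis=0),3).tolist() if len(P) else '')
save('a',A[0]);save('b',A[1])
E
```

```text
{'time': 0.0, 'joint_positions': array([ 1.22410013,  0.32185606, -0.07006687,  1.45167915,  0.02263105,
        1.37082778, -0.05690556]), 'joint_vel': array([ 0.00040053, -0.00017167,  0.00078466, -0.00010046,  0.0021095 ,
        0.00047866,  0.00151219]), 'tau': array([-5.16740620e-04, -4.91288245e+01, -4.03890945e-01, -3.12530172e+01,
       -6.39386172e-02,  4.36903350e-02,  1.60134718e-04]), 'position': array([ 0.22919346, -0.60764468,  0.22143786]), 'tcp_rot': array([-3.08871647e+00, -5.63345603e-01,  7.67551848e-04]), 'wrist_force': array([-0.0563306 , -0.46686482,  0.14766641]), 'torque': array([-0.03828182,  0.0589675 ,  0.03098396]), 'grasp_force': 0.0, 'finger_gap': 0.08709873395355454}
scene crucible 0.94 [313. 174.] 455 [ 0.437 -0.015  0.045] [[0.401, -0.043, 0.008], [0.453, 0.017, 0.062]]
scene crucible 0.9 [330. 195.] 710 [0.621 0.085 0.119] [[0.573, 0.055, 0.095], [0.641, 0.111, 0.137]]
scene crucible 0.65 [277. 186.] 557 [ 0.528 -0.086  0.042] [[0.492, -0.116, 0.006], [0.543, -0.061, 0.061]]
scene pot 0.59 [331. 232.] 4623 [0.682 0.094 0.094] [[0.509, 0.022, 0.009]
[... 1046 characters left out ...]
e crucible 0.74 [278. 252.] 788 [0.654 0.244 0.042] [[0.627, 0.214, 0.005], [0.682, 0.265, 0.062]]
side flux 0.78 [348. 173.] 371 [ 0.616 -0.08   0.06 ] [[0.599, -0.199, 0.002], [0.647, -0.068, 0.097]]
side reel 0.83 [323. 287.] 1001 [0.53  0.279 0.05 ] [[0.507, 0.241, 0.003], [0.561, 0.297, 0.053]]
side skimmer 0.92 [253. 219.] 498 [0.791 0.144 0.013] [[0.764, 0.021, 0.002], [0.807, 0.19, 0.022]]
side lip 0.93 [303. 166.] 394 [ 0.737 -0.059  0.049] [[0.703, -0.121, 0.002], [0.771, 0.031, 0.095]]
side lip 0.92 [280. 251.] 767 [0.655 0.246 0.042] [[0.628, 0.214, 0.006], [0.683, 0.265, 0.062]]
side lip 0.92 [386. 185.] 544 [ 0.514 -0.073  0.042] [[0.489, -0.122, 0.005], [0.544, -0.059, 0.062]]
```

```bash
python3 - <<'E'
from h import *
t=[]
for c,(x,y) in(('scene',(330,210)),('side',(323,215))):
    im=np.load('pics/'+c+'.npz')['im'];t.append(cv2.resize(im[y-75:y+75,x-100:x+100],(800,600)))
    t[-1]=cv2.resize(t[-1],(400,300),interpolation=cv2.INTER_AREA)
    t.append(cv2.resize(im,(400,250)))
save('c',np.vstack([np.hstack([t[0],t[2]]),np.hstack([t[1],t[3]])]))
# pot fit from plate points, scene
for c in('scene','side'):
    z=np.load('pics/'+c+'.npz');P,u,v=pts(c,np.ones((400,640),bool),z['d'])
    k=(abs(P[:,2]-.095)<.006)&(abs(P[:,0]-.62)<.15)&(abs(P[:,1]-.085)<.15)
    Q=P[k,:2];r=cv2.minAreaRect((Q*1000).astype(np.float32));print(c,k.sum(),r,np.median(P[k,2]))
    k=(P[:,2]>.105)&(P[:,2]<.16)&(np.hypot(P[:,0]-.615,P[:,1]-.085)<.06)
    print(np.percentile(P[k],[1,50,99],axis=0).round(4).tolist())
E
```

```text
scene 2771 ((606.5958251953125, 82.53522491455078), (198.11094665527344, 129.9796600341797), 9.325508117675781) 0.09541567764087788
[[0.5892, 0.0517, 0.1065], [0.6177, 0.0826, 0.1228], [0.6429, 0.1129, 0.1376]]
side 2383 ((607.498291015625, 82.59538269042969), (195.51719665527344, 137.88592529296875), 9.806367874145508) 0.09577264262215879
[[0.5822, 0.0518, 0.1062], [0.6102, 0.0899, 0.123], [0.6406, 0.1149, 0.1383]]
```

View pics/c.png

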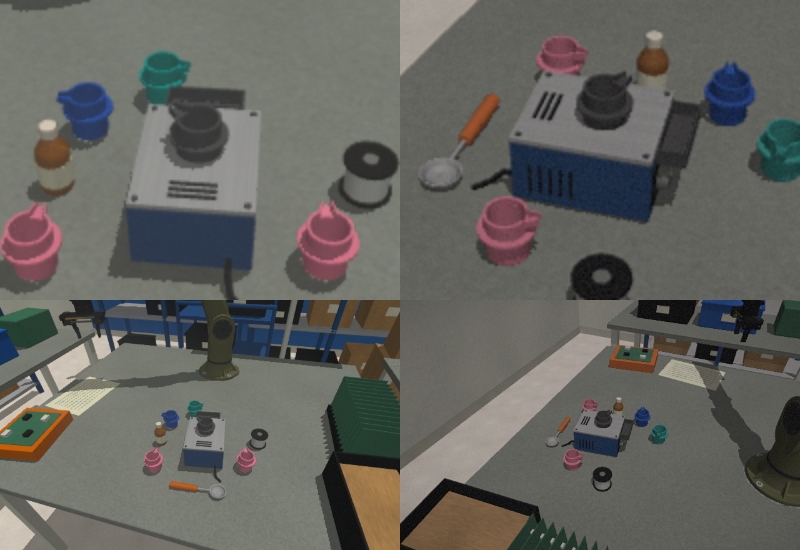

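```bash
python3 -m inch '[[87,20,35,40,0.07],[87,40,70,80,0.14],[87,60,105,100,0.2],[87,84,150,100,0.27],[87,108,195,100,0.34],[87,132,240,100,0.41],[87,156,285,100,0.48],[87,180,330,100,0.55],[87,204,375,100,0.62],[87,228,420,100,0.69],[87,252,465,100,0.76],[87,276,510,100,0.83],[87,300,555,100,0.9],[87,324,600,100,0.97],[87,345,645,100,1.05],[87,345,675,100,1.05],[87,345,690,100,1.05],[87,345,690,100,1.05]]'
cat > w.py <<'E'
from h import *
import sys
n=sys.argv[1]
s=sense();c=get_calibration('wrist');im,d=get_image('wrist')
C=-np.array(c['R']).T@c['t'];print(s['time'],s['position'],s['tcp_rot'],'cam',C,'look',np.array(c['R'])[2])
np.savez('pics/'+n,im=im,d=d,R=c['R'],t=c['t']);save(n,im)
for th in('crucible','lip','pot'):
    for m in masks_of('wrist',th)[:3]:
        P,_,_=pts('wrist',m['mask'],d);print(th,m['p'],np.round(m['uv']),len(P),np.round(np.percentile(P,[2,50,98],axis=0),3).tolist() if len(P) else '')
E
python3 w.py w1
```

```text
time: 2.5
position: [0.5738, 0.0855, 0.3227]
tcp_rot: [-2.385, -2.044, -0.001]
wrist_force: [-0.9, 0.0, -0.2]
finger_gap: 0.0871
grasp_force: 0.0
2.5 [0.57384695 0.0854517  0.3227098 ] [-2.38479364e+00 -2.04355852e+00 -1.10254776e-03] cam [0.58577295 0.16891974 0.48482122] look [-0.04698102 -0.29839123 -0.95328666]
crucible 0.95 [306. 262.] 874 [[0.485, -0.114, 0.004], [0.513, -0.081, 0.04], [0.541, -0.063, 0.061]]
crucible 0.74 [241. 223.] 753 [[0.396, -0.043, 0.003], [0.433, -0.006, 0.041], [0.453, 0.015, 0.061]]
crucible 0.7 [353. 168.] 2003 [[0.583, 0.049, 0.078], [0.611, 0.075, 0.115], [0.641, 0.107, 0.136]]
lip 0.9 [364.  47.] 1962 [[0.629, 0.199, -0.0], [0.662, 0.231, 0.039], [0.69, 0.257, 0.06]]
lip 0.79 [247. 225.] 784 [[0.397, -0.042, 0.003], [0.435, -0.006, 0.041], [0.528, 0.092, 0.322]]
lip 0.78 [307. 262.] 927 [[0.484, -0.115, 0.004], [0.513, -0.083, 0.04], [0.54, -0.064, 0.061]]
pot 0.72 [351. 143.] 11412 [[0.512, 0.014, 0.024], [0.617, 0.088, 0.095], [0.705, 0.148, 0.097]]
```

View pics/w1.png

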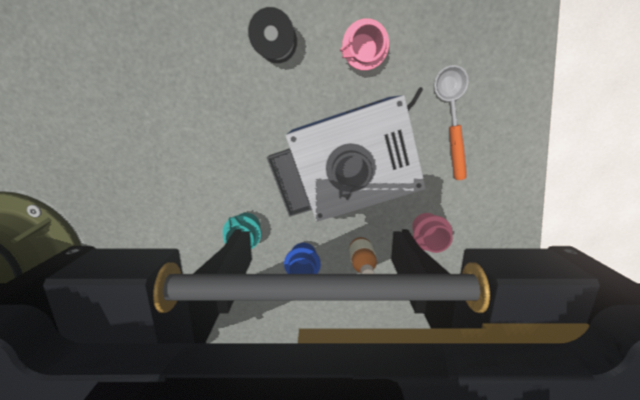

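The wrist view shows the pot's plate around (355,155), the tray on its left (290,180), the dark crucible at (351,168) with its lip hidden in shadow towards the bottom of the picture. Now the fits from depth.

```bash
cat > fit.py <<'E'
from h import *
import sys
from scipy.optimize import least_squares
def circ(Q):
    f=lambda p:np.hypot(Q[:,0]-p[0],Q[:,1]-p[1])-p[2]
    r=least_squares(f,[*Q.mean(0),.03],loss='soft_l1',f_scale=.001).x; return r
def world(n):
    z=np.load('pics/'+n+'.npz');d=z['d']
    if 'R' in z: c=dict(get_calibration('wrist'),R=z['R'],t=z['t'])
    else: c=get_calibration(n)
    v,u=np.nonzero(d>0);zz=d[v,u]
    return (np.stack([(u-c['cx'])/c['fx']*zz,(v-c['cy'])/c['fy']*zz,zz],1)-c['t'])@np.array(c['R'])
def run(n,c0=(.612,.0835)):
    P=world(n);P=P[np.hypot(P[:,0]-c0[0],P[:,1]-c0[1])<.14]
    k=(abs(P[:,2]-.095)<.005)
    r=cv2.minAreaRect((P[k,:2]*1000).astype(np.float32));print(n,'plate+tray',np.round(r[0],1),np.round(r[1],1),round(r[2],2),'z',np.median(P[k,2]).round(4))
    N=P[np.hypot(P[:,0]-c0[0],P[:,1]-c0[1])<.045]
    h,e=np.histogram(N[:,2],np.arange(.06,.145,.002));print(dict(zip((e[:-1]*1e3).round().astype(int).tolist(),h.tolist())))
    return P,N
if __name__=='__main__':
    for n in sys.argv[1:]:
        P,N=run(n)
        zr=np.percentile(N[:,2],99.5);T=N[N[:,2]>zr-.009]
        c=circ(T[T[:,2]>zr-.005][:,:2]);print('ztop',zr,'rim circle',c.round(4),len(T))
        for _ in range(3):
            rr=np.hypot(*(T[:,:2]-c[:2]).T);c=circ(T[(rr<.0265)&(rr>.018)][:,:2])
        rr=np.hypot(*(T[:,:2]-c[:2]).T)
        L=T[rr>.028];print('rim refit',c.round(4),'lip n',len(L),'dir deg',np.degrees(np.arctan2(*(L[:,:2].mean(0)-c[:2])[::-1])) if len(L) else '', 'rmax',rr.max())
E
python3 fit.py scene side w1 2>&1; sed -i "s/c=get_calibration(n)/c=get_calibration(n)/" fit.py
```

```text
fit.py:6: RuntimeWarning: Mean of empty slice.
  r=least_squares(f,[*Q.mean(0),.03],loss='soft_l1',f_scale=.001).x; return r
  ret = um.true_divide(
scene plate+tray [606.6  82.5] [198.1 130. ] 9.33 z 0.0954
{60: 0, 62: 0, 64: 0, 66: 0, 68: 0, 70: 0, 72: 0, 74: 1, 76: 1, 78: 0, 80: 0, 82: 0, 84: 0, 86: 0, 88: 0, 90: 2, 92: 26, 94: 277, 96: 144, 98: 17, 100: 11, 102: 19, 104: 12, 106: 6, 108: 13, 110: 8, 112: 22, 114: 90, 116: 94, 118: 30, 120: 31, 122: 34, 124: 26, 126: 37, 128: 37, 130: 40, 132: 38, 134: 55, 136: 51, 138: 3, 140: 0, 142: 0}
ztop 0.1376423440886949 rim circle [0.6119 0.0826 0.023 ] 208
rim refit [0.6128 0.0834 0.0225] lip n 34 dir deg -116.49762990504752 rmax 0.03868831121042062
side plate+tray [607.5  82.6] [195.4 137.9] 9.81 z 0.0958
{60: 0, 62: 0, 64: 0, 66: 0, 68: 0, 70: 0, 72: 0, 74: 2, 76: 0, 78: 0, 80: 0, 82: 0, 84: 0, 86: 0, 88: 1, 90: 1, 92: 21, 94: 196, 96: 154, 98: 23, 100: 9, 102: 15, 104: 8, 106: 9, 108: 4, 110: 10, 112: 27, 114: 66, 116: 86, 118: 43, 120: 23, 122: 30, 124: 25, 126: 30, 128: 44, 130: 31, 132: 31, 134: 51, 136: 49, 138: 9, 140: 0, 142: 0}
[... 390 characters left out ...]
4: 15, 106: 15, 108: 13, 110: 19, 112: 37, 114: 407, 116: 201, 118: 28, 120: 22, 122: 24, 124: 26, 126: 65, 128: 81, 130: 50, 132: 32, 134: 245, 136: 87, 138: 0, 140: 0, 142: 0}
ztop 0.43994401643997216 rim circle [0.6559 0.3306 0.2316] 13071
Traceback (most recent call last):
  File "fit.py", line 26, in <module>
    rr=np.hypot(*(T[:,:2]-c[:2]).T);c=circ(T[(rr<.0265)&(rr>.018)][:,:2])
                                      ~~~~^^^^^^^^^^^^^^^^^^^^^^^^^^^^^^^
  File "fit.py", line 6, in circ
    r=least_squares(f,[*Q.mean(0),.03],loss='soft_l1',f_scale=.001).x; return r
      ~~~~~~~~~~~~~^^^^^^^^^^^^^^^^^^^^^^^^^^^^^^^^^^^^^^^^^^^^^^^^
ValueError: Initial guess is outside of provided bounds
```

```bash
sed -i "s/P=world(n);/P=world(n);P=P[P[:,2]<.15];/" fit.py; python3 fit.py w1; python3 -c "
import cell;print(getattr(cell,'hold_point_z',None),[n for n in dir(cell) if n[0]!='_'])"
```

```text
w1 plate+tray [605.4  83.6] [195.  130.7] 9.31 z 0.0949
{60: 0, 62: 0, 64: 0, 66: 0, 68: 0, 70: 0, 72: 0, 74: 0, 76: 10, 78: 312, 80: 140, 82: 18, 84: 6, 86: 10, 88: 21, 90: 9, 92: 223, 94: 1157, 96: 91, 98: 11, 100: 15, 102: 10, 104: 15, 106: 15, 108: 13, 110: 19, 112: 37, 114: 407, 116: 201, 118: 28, 120: 22, 122: 24, 124: 26, 126: 65, 128: 81, 130: 50, 132: 32, 134: 245, 136: 87, 138: 0, 140: 0, 142: 0}
ztop 0.13680036987153735 rim circle [0.6101 0.0843 0.0227] 509
rim refit [0.6101 0.0851 0.0224] lip n 81 dir deg -111.57623207193167 rmax 0.036461957571773236
0.0187 ['MotionError', 'get_calibration', 'get_image', 'hold_point_z', 'job_done', 'masks_of', 'sense']
```

```bash
python3 -m inch '[[87,10,0,-30,-0.1],[87,25,-1,-70,-0.2],[87,37,-1,-110,-0.22],[87,37,-1,-145,-0.22],[87,37,-1,-160,-0.22],[87,37,-1,-160,-0.22]]'; python3 w.py w2; python3 fit.py w2
```

```text
time: 3.3
position: [0.6101, 0.0785, 0.1605]
tcp_rot: [-2.602, -1.758, 0.006]
wrist_force: [-0.5, -1.0, 0.0]
finger_gap: 0.087
grasp_force: 0.0
3.3 [0.61010935 0.0785498  0.16054132] [-2.60197945 -1.75797875  0.00643661] cam [0.64116833 0.15733304 0.32234438] look [-0.11762456 -0.28224297 -0.95210471]
crucible 0.94 [303.  18.] 2917 [[0.627, 0.208, 0.007], [0.654, 0.228, 0.044], [0.685, 0.252, 0.065]]
crucible 0.74 [217. 325.] 404 [[0.424, -0.043, 0.04], [0.446, -0.028, 0.046], [0.456, -0.013, 0.063]]
crucible 0.6 [296. 324.] 1166 [[0.491, -0.096, 0.003], [0.52, -0.064, 0.042], [0.544, -0.055, 0.063]]
lip 0.95 [296. 324.] 1147 [[0.492, -0.095, 0.007], [0.521, -0.064, 0.043], [0.544, -0.055, 0.063]]
lip 0.82 [305.  21.] 2864 [[0.627, 0.209, 0.008], [0.655, 0.229, 0.045], [0.686, 0.252, 0.066]]
lip 0.75 [462. 244.] 1242 [[0.668, -0.064, 0.005], [0.733, -0.041, 0.044], [0.768, 0.096, 0.24]]
pot 0.96 [343. 177.] 26041 [[0.512, 0.029, 0.05], [0.642, 0.107, 0.1], [0.709, 0.159, 0.101]]
w2 plate+tray [605.1  83.4] [195.3 130.7] 9.32 z 0.0949
{60: 0, 62: 0, 64: 0, 66: 0, 68: 0, 70: 0, 72: 0, 74: 0, 76: 6, 78: 611, 80: 234, 82: 42, 84: 37, 86: 46, 88: 40, 90: 57, 92: 344, 94: 3049, 96: 180, 98: 58, 100: 51, 102: 57, 104: 57, 106: 55, 108: 73, 110: 67, 112: 116, 114: 1181, 116: 453, 118: 115, 120: 97, 122: 124, 124: 116, 126: 226, 128: 262, 130: 179, 132: 136, 134: 782, 136: 255, 138: 1, 140: 0, 142: 0}
ztop 0.1366561418741661 rim circle [0.6102 0.0843 0.0227] 1673
rim refit [0.6107 0.0854 0.0222] lip n 269 dir deg -113.49319498084454 rmax 0.03730697754745031
```

View pics/w2.png

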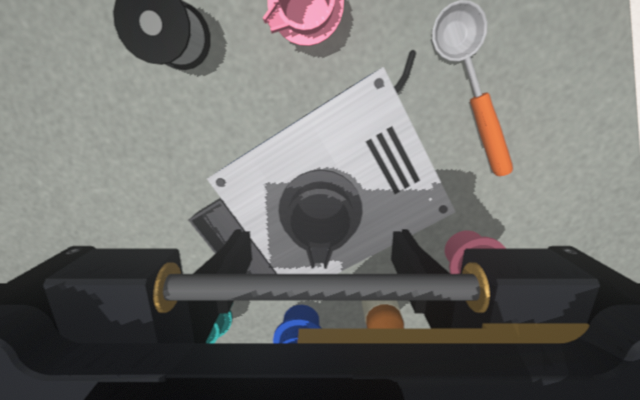

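```bash
python3 -m inch '[[87,0,6,-15,0],[87,0,6,-30,0],[87,0,6,-40,0],[87,0,6,-40,0]]'
```

```text
time: 3.9
position: [0.6098, 0.0865, 0.1199]
tcp_rot: [-2.599, -1.761, 0.006]
wrist_force: [-0.3, 0.3, 0.3]
finger_gap: 0.087
grasp_force: 0.0
```

```bash
python3 -m inch '[[87,0.5,-1.5,-3,0],[60,0.5,-1.5,-3,0],[40,0.5,-1.5,-3,0],[40,0.5,-1.5,-3,0],[40,0.5,-1.5,-3,0],[40,0.5,-1.5,-3,0],[40,0.5,-1.5,-3,0],[40,0.5,-1.5,-3,0]]' 60
```

```text
time: 4.7
position: [0.6119, 0.0854, 0.1197]
tcp_rot: [2.601, 1.762, -0.0]
wrist_force: [-0.6, 0.1, 1.2]
finger_gap: 0.0469
grasp_force: 60.0
```

```bash
python3 -m inch '[[40,0,0,-1,-0.05],[40,0,0,-2,-0.1],[40,0,0,-3,-0.16],[40,0,0,-4,-0.22],[40,0,0,-5,-0.28],[40,0,0,-5,-0.28]]'; python3 -c "
from cell import *;s=sense();print(s['torque'],s['position'],s['tcp_rot'])"
```

```text
time: 5.3
position: [0.6135, 0.0863, 0.1184]
tcp_rot: [2.82, 1.38, 0.006]
wrist_force: [-2.9, -0.2, 14.9]
finger_gap: 0.0471
grasp_force: 60.0
[-0.01120618  0.8338642  -0.35990744] [0.61350296 0.0863265  0.118407  ] [2.81984723 1.38019652 0.00614539]
```

```bash
python3 -m inch '[[40,0,0,-2,-0.03],[40,0,0,-4,-0.06],[40,0,0,-5,-0.09],[40,0,0,-6,-0.12]]'; python3 -c "
from cell import *;s=sense();print(s['torque'],s['position'],s['tcp_rot'])"; python3 w.py w3; python3 fit.py w3
```

```text
time: 5.7
position: [0.614, 0.0866, 0.1167]
tcp_rot: [2.895, 1.211, 0.008]
wrist_force: [-11.6, -2.6, 37.7]
finger_gap: 0.0466
grasp_force: 60.0
[-0.55193896  2.85765496  0.59831196] [0.61403992 0.08663967 0.11673399] [2.89471874 1.21066254 0.00815073]
5.7 [0.61403992 0.08663967 0.11673399] [2.89471874 1.21066254 0.00815073] cam [0.6710438  0.14734384 0.27906303] look [-0.20750493 -0.21712722 -0.95383304]
crucible 0.98 [323. 238.] 6268 [[0.588, 0.063, 0.076], [0.612, 0.086, 0.112], [0.641, 0.115, 0.133]]
crucible 0.61 [221.  34.] 5820 [[0.626, 0.207, 0.003], [0.652, 0.237, 0.04], [0.683, 0.257, 0.061]]
crucible 0.57 [534. 224.] 5110 [[0.706, -0.086, 0.005], [0.738, -0.054, 0.041], [0.765, -0.035, 0.06]]
lip 0.95 [536. 223.] 5124 [[0.705, -0.086, 0.006], [0.738, -0.054, 0.041], [0.765, -0.035, 0.06]]
lip 0.62 [322. 242.] 6289 [[0.588, 0.062, 0.076], [0.612, 0.086, 0.112], [0.641, 0.115, 0.133]]
lip 0.62 [218.  35.] 5886 [[0.626, 0.207, 0.003], [0.652, 0.237, 0.04], [0.684, 0.257, 0.06]]
pot 0.95 [343. 179.] 29108 [[0.546, 0.026, 0.078], [0.657, 0.11, 0.095], [0.708, 0.157, 0.096]]
w3 
[... 396 characters left out ...]
5, 138: 103, 140: 125, 142: 129}
ztop 0.1487570493014491 rim circle [0.6641 0.1391 0.0691] 568fit.py:6: RuntimeWarning: Mean of empty slice.
  r=least_squares(f,[*Q.mean(0),.03],loss='soft_l1',f_scale=.001).x; return r
  ret = um.true_divide(
Traceback (most recent call last):
  File "fit.py", line 26, in <module>
    rr=np.hypot(*(T[:,:2]-c[:2]).T);c=circ(T[(rr<.0265)&(rr>.018)][:,:2])
                                      ~~~~^^^^^^^^^^^^^^^^^^^^^^^^^^^^^^^
  File "fit.py", line 6, in circ
    r=least_squares(f,[*Q.mean(0),.03],loss='soft_l1',f_scale=.001).x; return r
      ~~~~~~~~~~~~~^^^^^^^^^^^^^^^^^^^^^^^^^^^^^^^^^^^^^^^^^^^^^^^^
ValueError: Initial guess is outside of provided bounds
```

View pics/w3.png

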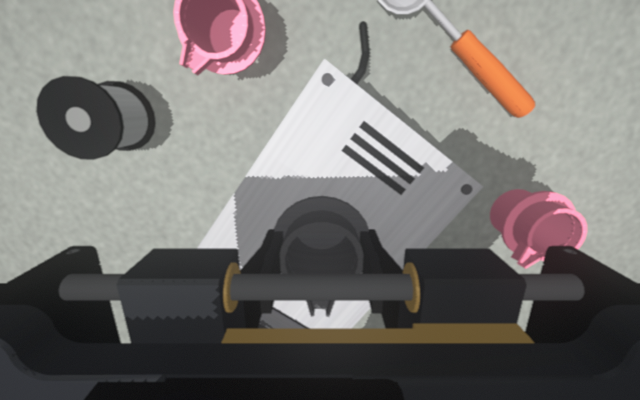

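```bash
python3 -m inch '[[40,-1,-0.5,0,0.05],[40,-2,-1,0,0.1],[40,-3,-1,0,0.15]]'; python3 -c "
from cell import *;s=sense();print(s['torque'],s['position'],s['tcp_rot'])"
```

```text
time: 6.2
position: [0.6132, 0.0849, 0.1153]
tcp_rot: [2.797, 1.421, 0.015]
wrist_force: [-1.5, -0.3, 22.1]
finger_gap: 0.0469
grasp_force: 60.0
[-0.11898336  0.41286268 -0.7322343 ] [0.61317835 0.08488673 0.11526736] [2.79692764 1.42080473 0.01496236]
```

```bash
python3 -m inch '[[40,-0.5,0,-1,-0.05],[40,-1,0,-2,-0.1],[40,-1,0,-3,-0.15],[40,-1,0,-4,-0.2]]'; python3 -c "
from cell import *;s=sense();print(s['torque'],s['position'],s['tcp_rot'])"
python3 w.py w4|tail -1; python3 fit.py w4 2>&1|grep 60:
```

```text
time: 6.6
position: [0.6133, 0.0859, 0.1126]
tcp_rot: [2.924, 1.136, 0.02]
wrist_force: [-3.7, -0.6, 29.7]
finger_gap: 0.0467
grasp_force: 60.0
[-0.26089832  0.73910039  0.70009894] [0.61326303 0.08591614 0.11258757] [2.92404437 1.13593538 0.01955993]
pot 0.6 [342. 176.] 30488 [[0.547, 0.027, 0.021], [0.658, 0.109, 0.094], [0.708, 0.157, 0.096]]
{60: 0, 62: 0, 64: 0, 66: 0, 68: 0, 70: 94, 72: 600, 74: 61, 76: 65, 78: 67, 80: 73, 82: 70, 84: 78, 86: 83, 88: 78, 90: 83, 92: 430, 94: 3452, 96: 227, 98: 101, 100: 102, 102: 106, 104: 163, 106: 417, 108: 1290, 110: 192, 112: 196, 114: 184, 116: 193, 118: 190, 120: 180, 122: 297, 124: 243, 126: 347, 128: 955, 130: 110, 132: 102, 134: 95, 136: 129, 138: 129, 140: 102, 142: 99}
```

```bash
python3 -m inch '[[40,0,0,-1,-0.05],[40,0,0,-2,-0.1],[40,0,0,-3,-0.15],[40,0,0,-4,-0.2],[40,0,0,-5,-0.25],[40,0,0,-6,-0.3]]'; python3 -c "
from cell import *;s=sense();print(s['torque'],s['position'],s['tcp_rot'])"
python3 w.py w5|tail -1; python3 fit.py w5 2>&1|grep 60:
```

```text
time: 7.4
position: [0.6138, 0.0857, 0.1076]
tcp_rot: [3.062, 0.686, 0.022]
wrist_force: [-3.2, -1.6, 33.5]
finger_gap: 0.0467
grasp_force: 60.0
[-0.38967726  0.95959284  0.6214842 ] [0.61377636 0.08567388 0.10762921] [3.06224731 0.68615909 0.02197286]
pot 0.59 [332. 169.] 31820 [[0.546, 0.029, 0.021], [0.66, 0.097, 0.094], [0.708, 0.157, 0.096]]
{60: 0, 62: 0, 64: 2, 66: 454, 68: 288, 70: 63, 72: 66, 74: 66, 76: 69, 78: 74, 80: 83, 82: 76, 84: 85, 86: 86, 88: 89, 90: 97, 92: 370, 94: 3604, 96: 214, 98: 128, 100: 184, 102: 1106, 104: 596, 106: 173, 108: 200, 110: 181, 112: 197, 114: 169, 116: 211, 118: 311, 120: 219, 122: 842, 124: 433, 126: 87, 128: 94, 130: 114, 132: 138, 134: 111, 136: 105, 138: 90, 140: 97, 142: 101}
```

```bash
python3 -m inch '[[40,0,0,-1,-0.05],[40,0,0,-2,-0.1],[40,0,0,-3,-0.15],[40,0,0,-4,-0.2],[40,0,0,-5,-0.25],[40,0,0,-6,-0.3]]'; python3 -c "
from cell import *;s=sense();print(s['torque'],s['position'],s['tcp_rot'])"
python3 w.py w6|tail -1; python3 fit.py w6 2>&1|grep 60:
```

```text
time: 8.2
position: [0.6142, 0.0852, 0.1027]
tcp_rot: [3.131, 0.223, 0.024]
wrist_force: [-3.7, -2.4, 39.9]
finger_gap: 0.0469
grasp_force: 60.1
[-0.59598672  1.04462721  1.46237252] [0.61417214 0.08516024 0.10265073] [3.13123867 0.22345949 0.0235997 ]
pot 0.93 [318. 165.] 32943 [[0.549, 0.029, 0.022], [0.662, 0.093, 0.095], [0.708, 0.156, 0.096]]
{60: 52, 62: 628, 64: 84, 66: 62, 68: 65, 70: 75, 72: 63, 74: 85, 76: 81, 78: 76, 80: 84, 82: 98, 84: 86, 86: 101, 88: 101, 90: 101, 92: 439, 94: 3692, 96: 407, 98: 1377, 100: 187, 102: 206, 104: 179, 106: 202, 108: 156, 110: 204, 112: 275, 114: 232, 116: 305, 118: 1013, 120: 133, 122: 87, 124: 102, 126: 132, 128: 121, 130: 113, 132: 104, 134: 84, 136: 102, 138: 110, 140: 133, 142: 146}
```

```bash
python3 -m inch '[[40,0,0,4,0],[40,0,0,8,0],[55,0,0,9,0],[87,0,0,10,0],[87,0,0,10,0],[87,0,0,10,0],[87,0,0,10,0]]'; python3 -m inch '[[87,0,0,10,0],[87,0,0,25,0],[87,0,0,50,0],[87,0,0,80,0],[87,0,0,110,0],[87,0,0,110,0]]'; python3 w.py w7|tail -1; python3 fit.py w7 2>&1; python3 - <<'E'
from h import *
for c in('scene','side'):
    im,d=get_image(c)
    for th in('flux','reel','skimmer'):
        for m in masks_of(c,th)[:2]:
            P,_,_=pts(c,m['mask'],d);print(c,th,round(m['p'],2),np.round(np.median(P,0),3))
E
```

```text
time: 9.1
position: [0.6076, 0.0843, 0.1023]
tcp_rot: [3.134, 0.221, -0.001]
wrist_force: [-0.3, -0.0, 0.7]
finger_gap: 0.0787
grasp_force: 0.0
time: 9.7
position: [0.6109, 0.0853, 0.2194]
tcp_rot: [-3.133, -0.221, -0.016]
wrist_force: [0.1, -0.1, 1.0]
finger_gap: 0.0868
grasp_force: 0.0
pot 0.63 [321. 158.] 18694 [[0.508, 0.021, 0.072], [0.631, 0.085, 0.087], [0.7, 0.153, 0.09]]
w7 plate+tray [605.7  83.6] [192.8 130.3] 9.27 z 0.0949
{60: 71, 62: 516, 64: 67, 66: 23, 68: 24, 70: 20, 72: 26, 74: 21, 76: 27, 78: 24, 80: 24, 82: 26, 84: 26, 86: 23, 88: 25, 90: 32, 92: 304, 94: 2275, 96: 279, 98: 808, 100: 80, 102: 41, 104: 49, 106: 42, 108: 61, 110: 140, 112: 111, 114: 66, 116: 117, 118: 461, 120: 27, 122: 0, 124: 0, 126: 0, 128: 0, 130: 0, 132: 0, 134: 0, 136: 0, 138: 0, 140: 0, 142: 0}
ztop 0.11997713305224506 rim circle [0.6106 0.0853 0.0227] 853
rim refit [0.6115 0.0854 0.0223] lip n 143 dir deg -172.354535892181 rmax 0.03726230081526706
scene flux 0.64 [ 0.632 -0.084  0.055]
scene reel 0.93 [0.549 0.267 0.049]
scene skimmer 0.61 [0.792 0.14  0.013]
side flux 0.61 [ 0.614 -0.079  0.059]
side reel 0.9 [0.53  0.278 0.049]
side reel 0.64 [0.611 0.09  0.107]
side skimmer 0.89 [0.791 0.141 0.013]
side skimmer 0.68 [0.601 0.135 0.087]
```

View pics/w7.png

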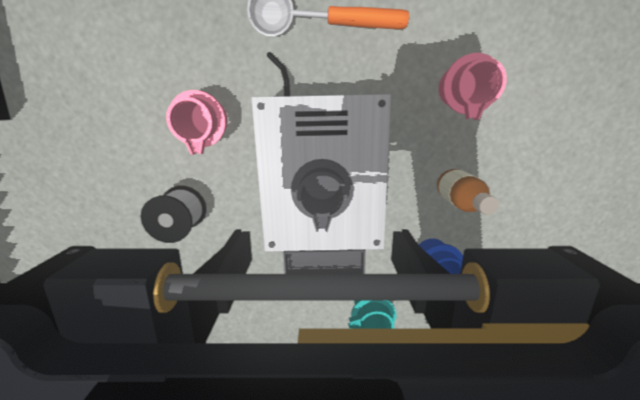

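The picture shows the crucible at (322,188) with its lip at (321,225), pointing to the tray at (325,262). The flange is flush (rim about 119 mm high), the lip is within 2° of the front, and the bystanders have not moved.

```bash
python3 -c "
from cell import *;print(job_done())"
```

```text
the job is handed in; nothing more can be done
None
```

The crucible is twisted down with its flange flush on the top plate, its lip within about 2° of the front by the last camera fit, and released; the bystanders did not move, and the job is handed in (no verdict was returned).

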